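# Take the left-hand spin nut off the flour mill

### The job

Undo the winged spin nut on top of the flour mill for cleaning: it has a left-hand thread, so it loosens clockwise seen from above, and a spring under it pushes it up as it comes. Turn it only until you feel it come free of the thread, never forcing, pulling or pressing it hard, then lift it off and set it down gently, wing up, on the floor of the white tub, and let go. Leave the bowl, the jar and the brush where they are.

Things in the scene. Friction and masses are not known exactly. Their poses are not given: they have to be found in the camera images.
- nut_wing (a point): Spin nut, plain aluminium, about 0.15 kg, loose: a round cap 54 mm across, 32 mm high, with an upright wing (flat bar) on top, 52 mm long, 14 mm thick, 34 mm high; 66 mm in all. This point is the middle of the wing: 17 mm below its top, 17 mm above the flat top of the cap, 49 mm above the nut's underside. x along the wing's length, z up.
- nut_foot (a point): Middle of the nut's underside. Thread: clockwise from above (yaw falling) loosens, the nut climbing about 3.2 mm per rad; the other way it jams. It comes free after 35 to 155 degrees, which its pose does not tell; some 50 degrees on, it meets a hard stop. Let it rise as it turns: held down past the thread's end it slips under the next thread start and is caught again.
- mill_axis (a point): Point on the mill's upright axis, on the flat top of its grinding stone, 100 mm above the table; z up. The mill is a fixed white round housing 170 mm across, 84 mm high, with a stone 136 mm across on it and a flour spout reaching 117 mm from the axis along the mill's -x. The nut's underside starts 6 to 22 mm above this point.
- spindle_top (a point): About the top of the steel spindle on the mill's axis, inside the nut, 33 mm above the stone (shims make it 30 to 36 mm); thread 40 mm across. A sprung ring lifts the nut with 3 to 5 N against the thread, so it turns with 0.1 to 0.3 N m of friction and stays where left. While caught, pulling up meets a hard stop; over about 20 N harms the thread. Once free it lifts straight off, clear after 30 mm.
- tub_floor (a point): Centre of the inner floor of the white square tub, 5 mm above the table; the tub is 150 mm by 150 mm outside (rim 162 mm) and 45 mm high, with walls of 4 mm; x and y along its sides, z up. It does not move.
- bowl: Steel bowl, 140 mm across, 60 mm high, bystander; origin at the centre of its underside.
- jar: Glass jar with a steel lid, 70 mm across, 110 mm high, bystander; origin at the centre of its underside.
- brush: Flour brush, 160 mm long, lying on the table along its x, bystander; origin at its middle, on the table.
There are look-alikes about, which are no part of the job. Leave any orange look-alike of the part that bears tub_floor alone. What is shaped like the part that bears nut_wing but purple is not meant.

How it is judged:
By the outcome, as a careful person would: the job done as asked, in the order asked, and still so for the second after the job is handed in, with the robot touching nothing.
It also fails if it takes over 72 s, if anything falls off the work surface, if the arm or the gripper's body presses on something with over 40 N, if the wrist force passes 120 N, or if a joint passes its speed limit or range.

### The arm

A 6-joint arm with a two-finger parallel gripper is mounted at the origin on the work surface. World frame = base frame: x ahead of the robot, y to its left, z up, the work surface at z = 0. Lengths are in mm, angles in rad, forces in N, time in s.
With the tool pointing down it reaches from about 300 to 775 mm from the base axis. Payload 14.6 kg.
Tool frame: the origin (TCP) lies at the very end of the fingers, on their centre line; the grasp point (between the pads) lies 19 mm behind it; z points along the fingers, y is the direction in which the jaws open and shut (so a half turn about z gives the same grasp; the last joint's range is limited). The gripper opens to 94 mm and grips with 3 to 60 N. Pads are 16 mm wide; open, the fingers measure 119 mm over their backs; the gripper's body (75 mm by 177 mm) begins 78 mm behind the grasp point.
Start: joints at [1.137, 0.3, 1.521, -0, 1.321, -0.067], TCP at [197.243, 513.405, 205.446] pointing down, gripper open.
Joint ranges: [-3.03, 3.03], [-0.79, 2.21], [0.23, 2.52], [-1.04, 4.18], [0, 3.07], [-2.55, 2.55]. Speed limits (rad/s): [2.22, 2.22, 2.57, 3.14, 3.14, 3.14].

### API

Orientations are given as [roll, pitch, yaw] about the fixed x, y, z axes, in that order (R = Rz(yaw) Ry(pitch) Rx(roll)).
In Python, from cell import manip gives the robot as it stands.
- The arm moves only by the shell command python3 -m inch 'ROWS' [FORCE]. ROWS is a JSON object of lists of equal length, an entry for each row: "grip": the opening, from -1 (shut) to 1 (fully open), so that 0 is half open; "travel": the shift along the world's x, y, z in cm, a list of three; "turn": the turn, a rotation vector about the world's x, y, z in degrees, a list of three. A call has 1 to 10 rows; each row is the pose to reach, as a shift and turn from the pose measured when the call began; what a row does not reach only later rows make up. A row lasts 1/8 s, in which the tool goes at most 62.5 mm and 10.7 degrees, less where a joint would pass 70% of its speed; a pose out of reach is approached as far as the arm can. A call with a gripper value outside its range is refused whole. The fingers move at their own pace and stop on an object; FORCE is the grip in N (left out, the last holds). Time passes only in rows, so rows that repeat a pose let the fingers close. It gives the time, the measured TCP pose, the force and the opening at its end, in the units of the state.
- manip.read_state(): the state, without advancing time (a new reading comes with each control period).
- manip.camera(name): name is "scene" or "top" or "wrist"; returns (picture, depth): 420x560x3 uint8, red, green, blue; 420x560 float32, mm along the optical axis (not along the pixel's ray), 0 where there is no reading.
- manip.calibration(name): a dict with "fx", "fy", "cx", "cy" (pixels), "k1" (the pictures are not rectified: a ray, as slopes to the right and down, at radius r is drawn at 1 + k1 r^2 times it, then the intrinsics apply), "world_from_camera" (4x4, takes a point from camera to world coordinates). Camera axes: x right, y up, looking along -z (the intrinsics and any distortion apply to the point x, -y, -z); pixel columns grow to the right and rows downward; lengths in mm; the calibration is good to about 2 mm. A picture is of the moment at which its call begins: read the wrist's pose just before it. calibration takes no time and is no camera call; for the wrist camera it gives the pose at the moment of the call.
- manip.sign_off(): hands the job in, once; it reports no verdict.
Trained networks look in the newest picture that a camera, given by its name, has taken for a name from the list of things; names that differ only in an ending like _2 or _b are one class to them, and where a whole thing is asked for, a point or a joint stands for the part that bears it (a point fixed in the world has none). Each returns a list of dicts, best first, with "p" (0 to 1); they miss things now and then, are a little off and sometimes report something else, mostly with a low value. They report only what shows in the picture. A call takes as long as a camera call. They do not tell look-alikes from the thing itself.
- manip.look_for(camera, label): "bbox" ([left, top, right, bottom] in pixels, round what is visible of it).
The state is a dict: "clock": time; "joints": joint angles; "qd": joint speeds; "effort": joint torques, N m; "eef_pos": TCP position; "eef_rot": TCP orientation; "wrist_force": force on the tool from outside, world axes, zero at the start; "moment": the same for the moment, N m; "finger_gap": finger opening in mm.
Only numpy, scipy, OpenCV 4.12 (cv2) and the standard library are available. Lean on these libraries where they do the work, as an engineer would, in place of code of your own. Each camera call takes 0.05 s, during which the arm holds its last target.

## Working session

There is one attempt and no reset: what is moved stays moved. The work goes in short steps, Python scripts to look and compute and a shell command to move; the robot and the scene stay as the last step left them, time stands still between calls to the robot, and variables do not carry over. Pictures are saved under pics/ and viewed, and the job is handed in when it is done.

```bash
ls; mkdir -p pics; python3 - <<'E'
from cell import manip
import cv2
s=manip.read_state(); print({k:s[k] for k in s})
for n in ("scene","top"):
    p,d=manip.camera(n); cv2.imwrite(f"pics/{n}0.png",p[:,:,::-1])
    for l in ("nut_wing","mill_axis","tub_floor","bowl","jar","brush"):
        print(n,l,[(r["bbox"],round(r["p"],2)) for r in manip.look_for(n,l)][:4])
E
```

```text
pics
{'clock': 0.0, 'joints': array([ 1.13743705e+00,  3.00458370e-01,  1.52157422e+00,  9.38844359e-07,
        1.32069403e+00, -6.65968386e-02]), 'qd': array([ 2.22886383e-04, -3.15110477e-04,  1.61933140e-03, -4.82792212e-04,
        2.98035786e-03,  1.41447193e-05]), 'effort': array([-2.81206761e-03, -5.31792963e+01, -3.52740705e+01,  7.06576556e-02,
        2.44012027e-02, -7.07105005e-05]), 'eef_pos': array([197.11940696, 513.18584209, 204.89621341]), 'eef_rot': array([-3.14046126e+00, -7.63703553e-05,  2.77482994e+00]), 'wrist_force': array([0.16301389, 0.14166101, 0.236524  ]), 'moment': array([-0.00602431,  0.03382332, -0.01162344]), 'finger_gap': 93.84625612228376}
scene nut_wing [([194.0, 336.2, 221.7, 371.5], 0.93), ([212.9, 227.4, 244.3, 265.3], 0.87)]
scene mill_axis [([183.4, 226.5, 275.8, 317.3], 0.62)]
scene tub_floor [([229.0, 92.4, 312.8, 162.3], 0.63), ([309.1, 134.1, 396.2, 209.0], 0.57)]
scene bowl [([310.2, 297.5, 383.9, 368.5], 0.96)]
scene jar []
scene brush [([197.3, 187.7, 260.3, 212.3], 0.98)]
top nut_wing [([376.8, 197.2, 400.3, 222.5], 0.88), ([317.0, 214.8, 341.5, 237.7], 0.66)]
top mill_axis [([290.6, 197.6, 363.5, 275.2], 0.56)]
top tub_floor [([142.3, 163.9, 213.9, 231.1], 0.81), ([127.9, 259.5, 202.6, 331.6], 0.63)]
top bowl [([299.3, 102.7, 350.5, 154.1], 0.88)]
top jar [([178.2, 115.7, 206.2, 147.5], 0.76)]
top brush [([317.3, 214.4, 343.7, 238.3], 0.65), ([252.2, 252.4, 274.2, 310.9], 0.57)]
```

View pics/scene0.png

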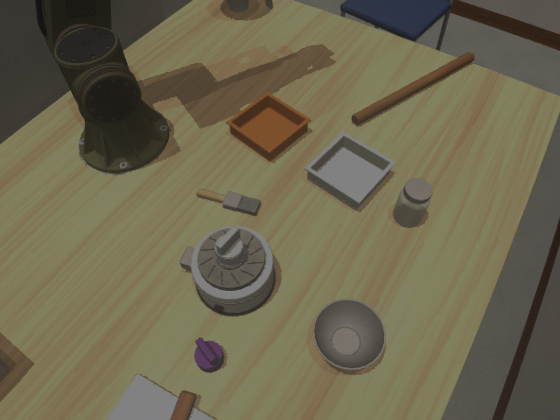

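View pics/top0.png

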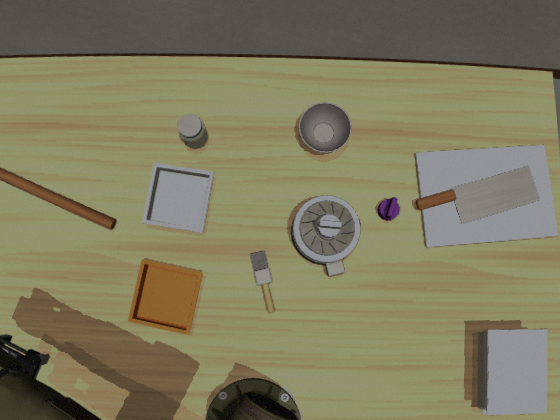

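The white tub is at top (179,198), the orange look-alike at (166,296). The nut is on the mill at (330,226), and the purple look-alike at (389,208). Next I measure positions from depth.

```bash
cat > h.py <<'E'
from cell import manip
import numpy as np, cv2
def cloud(n):
    p,d=manip.camera(n); c=manip.calibration(n)
    v,u=np.mgrid[0:420,0:560].astype(float)
    K=np.array([[c["fx"],0,c["cx"]],[0,c["fy"],c["cy"]],[0,0,1.]])
    q=cv2.undistortPoints(np.stack([u,v],-1).reshape(-1,1,2),K,np.array([c["k1"],0,0,0,0.])).reshape(420,560,2)
    P=np.stack([q[...,0]*d,-q[...,1]*d,-d,np.ones_like(d)],-1)
    W=(P@np.array(c["world_from_camera"]).T)[...,:3]
    W[d==0]=np.nan
    return p,d,W
E
python3 - <<'E'
from h import *
for n,boxes in (("top",dict(nut=(300,200,360,250),tub=(135,155,225,240))),("scene",dict(nut=(185,215,285,300),tub=(300,125,400,215)))):
    p,d,W=cloud(n)
    c=manip.calibration(n); print(n,np.round(c["world_from_camera"],2).tolist(),c["fx"],c["k1"])
    def st(m,b,lab):
        l,t,r,bb=b; w=W[t:bb,l:r].reshape(-1,3); k=m(w); w=w[k]
        if len(w)<5: print(lab,len(w));return
        rr=cv2.minAreaRect(w[:,:2].astype(np.float32))
        print(lab,len(w),"mean",w.mean(0).round(1),"rect",np.round(rr[0],1),np.round(rr[1],1),round(rr[2],1))
    b=boxes["nut"]
    zz=W[b[1]:b[3],b[0]:b[2],2]; print(np.histogram(zz[np.isfinite(zz)],bins=np.arange(0,200,6)))
    st(lambda w:w[:,2]>155,b,"wing")
    st(lambda w:(w[:,2]>128)&(w[:,2]<152),b,"cap")
    st(lambda w:(w[:,2]>94)&(w[:,2]<106),b,"stone")
    st(lambda w:(w[:,2]>78)&(w[:,2]<106),b,"mill")
    b=boxes["tub"]
    st(lambda w:(w[:,2]>38)&(w[:,2]<55),b,"rim")
    st(lambda w:(w[:,2]>2)&(w[:,2]<10),b,"floor")
E
```

```text
top [[0.03, 0.99, -0.15, 357.41], [-1.0, 0.03, -0.0, -52.82], [-0.0, 0.15, 0.99, 1379.15], [0.0, 0.0, 0.0, 1.0]] 523.8132392073016 -0.149498020107918
(array([  79,    2,    0,    0,    0,    0,    1,    0,    0,    0,    0,
          0,   27,  356,  156,  249, 1267,  248,   34,    8,    9,    9,
         12,  145,   99,    9,    7,    6,   36,   98,   10,    0,    0]), array([  0,   6,  12,  18,  24,  30,  36,  42,  48,  54,  60,  66,  72,
        78,  84,  90,  96, 102, 108, 114, 120, 126, 132, 138, 144, 150,
       156, 162, 168, 174, 180, 186, 192, 198]))
wing 158 mean [ 506.6 -171.   174.9] rect [ 507.5 -171.3] [51.9 14.6] 86.2
cap 268 mean [ 504.7 -168.9  143. ] rect [ 507.7 -169.1] [54.9 50.8] 5.7
stone 1695 mean [ 510.1 -170.3   99.2] rect [ 513.5 -171.4] [120.3 134. ] 0.9
mill 2265 mean [ 513.2 -174.7   95.3] rect [ 516.4 -178.8] [125.5 149.1] 1.4
rim 930 mean [581.4 211.   44.2] rect [583.  212.1] [163.9 164.1] 82.3
floor 2408 mean [588.1 215.5   4.4] rect [591.4 217.9] [230.6 246.8] 1.8
scene [[0.84, -0.45, 0.32, 814.9], [0.55, 0.7, -0.46, -457.35], [-0.01, 0.56, 0.83, 864.
[... 233 characters left out ...]
 190,   35,   41,   44,   39,  175,   19,    0,    0]), array([  0,   6,  12,  18,  24,  30,  36,  42,  48,  54,  60,  66,  72,
        78,  84,  90,  96, 102, 108, 114, 120, 126, 132, 138, 144, 150,
       156, 162, 168, 174, 180, 186, 192, 198]))
wing 323 mean [ 510.7 -175.2  172.9] rect [ 508.5 -172.8] [52.3 14.6] 87.0
cap 376 mean [ 518.9 -178.8  142.8] rect [ 509.8 -176.5] [54.1 47.5] 21.6
stone 2306 mean [ 516.2 -180.2  100.4] rect [ 509.6 -172.5] [132.8 135.2] 35.8
mill 3869 mean [ 520.9 -184.8   93.9] rect [ 508.9 -173.4] [166.5 166.4] 35.2
rim 1045 mean [586.2 209.6  44.7] rect [575.8 213.2] [166.6 346.7] 82.3
floor 2765 mean [577.2 221.6   4.4] rect [580.3 248.4] [277.2 304.2] 31.4
```

```bash
python3 -m inch '{"grip":[1,1,1,1,1,1,1,1,1,1],"travel":[[2,-4,2],[4,-9,4],[6,-14,6],[9,-19,8],[11,-24,8],[13,-29,8],[16,-34,8],[18,-39,8],[20,-44,8],[21,-46,8]],"turn":[[0,0,-5],[0,0,-10],[0,0,-15],[0,0,-20],[0,0,-25],[0,0,-30],[0,0,-35],[0,0,-40],[0,0,-45],[0,0,-50]]}' 30; python3 -c "
from cell import manip;s=manip.read_state();print(s['joints'],s['eef_pos'],s['eef_rot'],s['wrist_force'])"
```

```text
clock: 2.05
eef_pos: [407.8, 51.2, 285.6]
eef_rot: [3.141, 0.0, 1.897]
wrist_force: [-0.5, -0.3, 0.0]
finger_gap: 94.1
[ 3.57300482e-02 -7.41193666e-02  1.75098590e+00 -1.75828086e-04
  1.46441841e+00 -2.90185351e-01] [407.75844882  51.15146048 285.55274314] [3.14134784e+00 2.55572555e-04 1.89673034e+00] [-0.53263565 -0.26250679  0.04341722]
```

```bash
python3 -m inch '{"grip":[1,1,1,1,1,1],"travel":[[2,-5,0],[4,-10,0],[7,-15,-1],[9,-20,-1.5],[10,-22.3,-1.5],[10,-22.3,-1.5]],"turn":[[0,0,-5],[0,0,-10],[0,0,-15],[0,0,-20],[0,0,-22.5],[0,0,-22.5]]}'; python3 - <<'E'
from h import *
p,d,W=cloud("wrist"); cv2.imwrite("pics/w1.png",p[:,:,::-1])
w=W.reshape(-1,3)
ok=np.isfinite(w).all(1)&(np.hypot(w[:,0]-508,w[:,1]+172)<60)
w=w[ok]; print(np.histogram(w[:,2],bins=np.arange(60,290,6)))
for lo,hi in ((165,185),(171,185),(138,150),(95,105)):
    k=w[(w[:,2]>lo)&(w[:,2]<hi)]
    if len(k)>5:
        r=cv2.minAreaRect(k[:,:2].astype(np.float32)); print(lo,len(k),k.mean(0).round(1),np.median(k[:,2]),np.round(r[0],1),np.round(r[1],1),r[2])
E
```

```text
clock: 2.8
eef_pos: [507.8, -173.0, 269.9]
eef_rot: [-3.141, -0.0, 1.502]
wrist_force: [0.3, 0.7, -0.5]
finger_gap: 93.9
(array([   0,    0,    0,    0,    0,    0, 7340,  241,  243,   50,   43,
         49,   50,  374, 1565,   21,   23,   20,   27, 1043,   22,    0,
          0,    0,    0,    0,    0,    0,    0,    0,    0,    0,    0,
          0,    5,  252,  395,  445]), array([ 60,  66,  72,  78,  84,  90,  96, 102, 108, 114, 120, 126, 132,
       138, 144, 150, 156, 162, 168, 174, 180, 186, 192, 198, 204, 210,
       216, 222, 228, 234, 240, 246, 252, 258, 264, 270, 276, 282, 288]))
165 1102 [ 509.  -169.7  178.1] 178.45911737990008 [ 508.6 -171.2] [51.2 13.4] 86.34837341308594
171 1078 [ 509.  -170.2  178.4] 178.48724052993072 [ 508.6 -171.3] [51.1 13.3] 86.50008392333984
138 1939 [ 509.1 -169.6  144.5] 144.6731043885448 [ 509.  -170.8] [52.  53.7] 86.0030288696289
95 7512 [ 508.  -165.3  100.4] 100.42768836362839 [ 507.9 -172.1] [119.7 119.6] 41.263797760009766
```

View pics/w1.png

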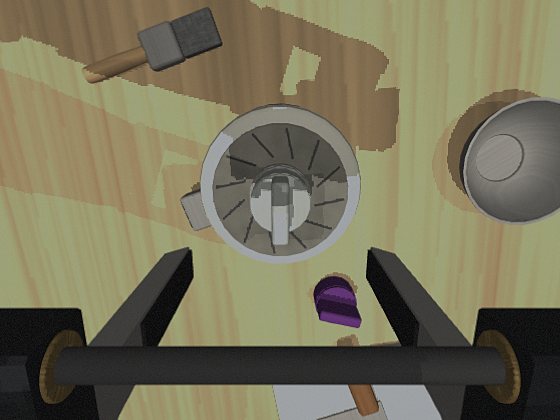

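The wing lies at w1 (280,205). It measures (508.6,-171.5), yaw 86.4°, with its top at 178.4. I descend around it with the fingers either side.

```bash
python3 -m inch '{"grip":[0.2,0,-0.2,-0.2,-0.2],"travel":[[0.08,0.15,-4],[0.08,0.15,-8],[0.08,0.15,-11],[0.08,0.15,-12],[0.08,0.15,-12]],"turn":[[0,0,0.3],[0,0,0.3],[0,0,0.3],[0,0,0.3],[0,0,0.3]]}' 25; python3 - <<'E'
from h import *
s=manip.read_state();print(s['joints'],s['eef_pos'],s['eef_rot'],s['wrist_force'],s['moment'])
p,d,W=cloud("wrist"); cv2.imwrite("pics/w2.png",p[:,:,::-1])
E
```

```text
clock: 3.48
eef_pos: [508.5, -170.0, 150.8]
eef_rot: [-3.142, -0.0, 1.51]
wrist_force: [0.6, -0.4, 0.4]
finger_gap: 47.2
[-3.90965423e-01  3.20753441e-01  1.62598310e+00 -1.42818168e-05
  1.19493560e+00 -3.30041741e-01] [ 508.53204796 -170.02543081  150.78795939] [-3.14151315e+00 -1.31931463e-05  1.50987789e+00] [ 0.57551639 -0.35400953  0.44576192] [-0.04695904  0.09299763  0.00068133]
```

View pics/w2.png

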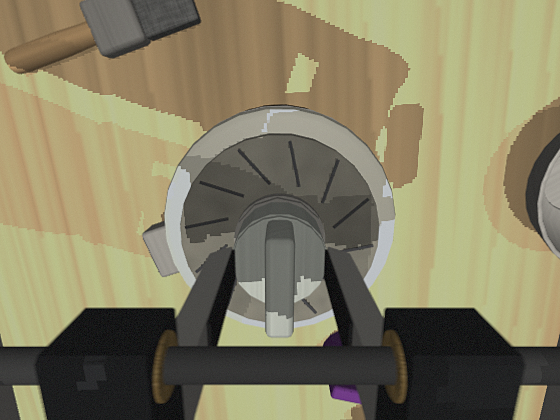

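The wing sits between the open fingers (w2, about 280,280). I shift 1.5 mm and close.

```bash
python3 -m inch '{"grip":[-0.2,-0.9,-0.9,-0.9,-0.9,-0.9],"travel":[[0,-0.12,0],[0,-0.12,0],[0,-0.12,0],[0,-0.12,0],[0,-0.12,0],[0,-0.12,0]],"turn":[[0,0,0],[0,0,0],[0,0,0],[0,0,0],[0,0,0],[0,0,0]]}' 25; python3 - <<'E'
from h import *
s=manip.read_state();print(s['joints'],s['eef_pos'],s['eef_rot'],s['wrist_force'],s['moment'])
E
```

```text
clock: 4.28
eef_pos: [508.9, -171.5, 151.5]
eef_rot: [3.14, 0.0, 1.51]
wrist_force: [-0.2, -0.1, 1.7]
finger_gap: 13.7
[-3.93300989e-01  3.20912174e-01  1.62393713e+00 -2.84128615e-05
  1.19550072e+00 -3.32151046e-01] [ 508.87375618 -171.52365208  151.52451327] [3.14042656e+00 4.30196493e-04 1.50965653e+00] [-0.21244617 -0.08042409  1.74686953] [-0.0624244   0.13771997  0.02161441]
```

```bash
cat > st.py <<'E'
from cell import manip
import numpy as np
for i in range(1):
    s=manip.read_state();print("yaw",np.degrees(s['eef_rot'][2]).round(1),"pos",s['eef_pos'].round(1),"F",s['wrist_force'].round(1),"M",s['moment'].round(3),"j6",round(s['joints'][5],2),"t",s['clock'])
E
python3 -m inch '{"grip":[-0.9,-0.9,-0.9],"travel":[[0,0,0.03],[0,0,0.06],[0,0,0.06]],"turn":[[0,0,-5],[0,0,-10],[0,0,-10]]}' 25; python3 st.py
python3 -m inch '{"grip":[-0.9,-0.9,-0.9,-0.9],"travel":[[0,0,0.03],[0,0,0.06],[0,0,0.09],[0,0,0.09]],"turn":[[0,0,-5],[0,0,-10],[0,0,-15],[0,0,-15]]}' 25; python3 st.py
```

```text
clock: 4.65
eef_pos: [508.7, -171.4, 151.8]
eef_rot: [3.141, 0.0, 1.336]
wrist_force: [-0.3, 0.1, -3.1]
finger_gap: 13.8
yaw 76.5 pos [ 508.7 -171.4  151.8] F [-0.3  0.1 -3.1] M [-0.029 -0.018 -0.059] j6 -0.16 t 4.65
clock: 5.15
eef_pos: [508.6, -171.3, 152.4]
eef_rot: [-3.141, 0.0, 1.076]
wrist_force: [0.9, 1.0, -3.6]
finger_gap: 13.7
yaw 61.7 pos [ 508.6 -171.3  152.4] F [ 0.9  1.  -3.6] M [ 0.054  0.01  -0.051] j6 0.1 t 5.15
```

```bash

python3 -m inch '{"grip":[-0.9,-0.9,-0.9],"travel":[[0,0,0.05],[0,0,0.08],[0,0,0.08]],"turn":[[0,0,-4],[0,0,-8],[0,0,-8]]}' 25; python3 st.py
python3 -m inch '{"grip":[-0.9,-0.9,-0.9],"travel":[[0,0,0.05],[0,0,0.08],[0,0,0.08]],"turn":[[0,0,-4],[0,0,-8],[0,0,-8]]}' 25; python3 st.py
```

```text
clock: 5.52
eef_pos: [508.3, -171.1, 152.8]
eef_rot: [-3.14, 0.0, 0.94]
wrist_force: [-1.6, 1.2, -3.7]
finger_gap: 14.0
yaw 53.8 pos [ 508.3 -171.1  152.8] F [-1.6  1.2 -3.7] M [ 0.233  0.332 -0.062] j6 0.24 t 5.525
clock: 5.9
eef_pos: [508.0, -170.9, 153.3]
eef_rot: [-3.139, 0.001, 0.803]
wrist_force: [-1.9, 1.9, -5.5]
finger_gap: 13.9
yaw 46.0 pos [ 508.  -170.9  153.3] F [-1.9  1.9 -5.5] M [ 0.371  0.462 -0.003] j6 0.37 t 5.9
```

```bash

python3 -m inch '{"grip":[-0.9,-0.9,-0.9],"travel":[[0,0,0.04],[0,0,0.06],[0,0,0.06]],"turn":[[0,0,-4],[0,0,-8],[0,0,-8]]}' 25; python3 st.py
python3 -m inch '{"grip":[-0.9,-0.9,-0.9],"travel":[[0,0,0.04],[0,0,0.06],[0,0,0.06]],"turn":[[0,0,-4],[0,0,-8],[0,0,-8]]}' 25; python3 st.py
```

```text
clock: 6.28
eef_pos: [507.7, -170.6, 153.6]
eef_rot: [-3.138, 0.001, 0.667]
wrist_force: [-3.0, 3.3, -5.0]
finger_gap: 14.0
yaw 38.2 pos [ 507.7 -170.6  153.6] F [-3.   3.3 -5. ] M [ 0.544  0.563 -0.006] j6 0.51 t 6.275
clock: 6.65
eef_pos: [507.8, -170.6, 154.0]
eef_rot: [-3.138, 0.001, 0.531]
wrist_force: [0.2, 1.8, -7.0]
finger_gap: 14.1
yaw 30.4 pos [ 507.8 -170.6  154. ] F [ 0.2  1.8 -7. ] M [0.39  0.144 0.01 ] j6 0.65 t 6.65
```

```bash

python3 -m inch '{"grip":[-0.9,-0.9,-0.9],"travel":[[0,0,0.02],[0,0,0.04],[0,0,0.04]],"turn":[[0,0,-4],[0,0,-8],[0,0,-8]]}' 25; python3 st.py
python3 -m inch '{"grip":[-0.9,-0.9,-0.9],"travel":[[0,0,0.02],[0,0,0.05],[0,0,0.05]],"turn":[[0,0,-4],[0,0,-8],[0,0,-8]]}' 25; python3 st.py
```

```text
clock: 7.02
eef_pos: [508.0, -170.7, 154.5]
eef_rot: [-3.139, 0.001, 0.395]
wrist_force: [1.4, 1.0, -6.2]
finger_gap: 13.8
yaw 22.6 pos [ 508.  -170.7  154.5] F [ 1.4  1.  -6.2] M [ 0.075 -0.112 -0.014] j6 0.78 t 7.025
clock: 7.4
eef_pos: [507.9, -170.6, 154.9]
eef_rot: [-3.138, 0.001, 0.259]
wrist_force: [0.4, 2.5, -7.2]
finger_gap: 14.1
yaw 14.8 pos [ 507.9 -170.6  154.9] F [ 0.4  2.5 -7.2] M [0.542 0.054 0.014] j6 0.92 t 7.4
```

```bash

python3 -m inch '{"grip":[-0.9,-0.9,-0.9],"travel":[[0,0,0.02],[0,0,0.04],[0,0,0.04]],"turn":[[0,0,-4],[0,0,-8],[0,0,-8]]}' 25; python3 st.py
python3 -m inch '{"grip":[-0.9,-0.9,-0.9],"travel":[[0,0,0.02],[0,0,0.04],[0,0,0.04]],"turn":[[0,0,-4],[0,0,-8],[0,0,-8]]}' 25; python3 st.py
```

```text
clock: 7.78
eef_pos: [508.1, -170.7, 155.3]
eef_rot: [-3.139, 0.0, 0.122]
wrist_force: [2.1, 1.3, -5.5]
finger_gap: 13.8
yaw 7.0 pos [ 508.1 -170.7  155.3] F [ 2.1  1.3 -5.5] M [ 0.358 -0.084 -0.004] j6 1.05 t 7.775
clock: 8.15
eef_pos: [508.1, -170.7, 155.7]
eef_rot: [-3.139, 0.0, -0.014]
wrist_force: [1.9, 1.9, -6.7]
finger_gap: 14.2
yaw -0.8 pos [ 508.1 -170.7  155.7] F [ 1.9  1.9 -6.7] M [ 0.511 -0.123  0.068] j6 1.19 t 8.15
```

```bash

python3 -m inch '{"grip":[-0.9,-0.9,-0.9],"travel":[[0,0,0.02],[0,0,0.04],[0,0,0.04]],"turn":[[0,0,-4],[0,0,-8],[0,0,-8]]}' 25; python3 st.py
python3 -m inch '{"grip":[-0.9,-0.9,-0.9],"travel":[[0,0,0.02],[0,0,0.04],[0,0,0.04]],"turn":[[0,0,-4],[0,0,-8],[0,0,-8]]}' 25; python3 st.py
```

```text
clock: 8.52
eef_pos: [508.2, -170.7, 156.1]
eef_rot: [-3.139, 0.0, -0.15]
wrist_force: [1.8, 3.3, -6.2]
finger_gap: 13.7
yaw -8.6 pos [ 508.2 -170.7  156.1] F [ 1.8  3.3 -6.2] M [ 0.333 -0.163  0.048] j6 1.33 t 8.525
clock: 8.9
eef_pos: [508.2, -171.2, 156.7]
eef_rot: [-3.14, -0.0, -0.286]
wrist_force: [2.3, -0.7, -5.7]
finger_gap: 13.9
yaw -16.4 pos [ 508.2 -171.2  156.7] F [ 2.3 -0.7 -5.7] M [-0.244 -0.065 -0.08 ] j6 1.46 t 8.9
```

```bash

python3 -m inch '{"grip":[-0.9,-0.9],"travel":[[0,0,0.05],[0,0,0.05]],"turn":[[0,0,0],[0,0,0]]}' 25; python3 st.py
```

```text
clock: 9.15
eef_pos: [508.1, -171.3, 156.8]
eef_rot: [-3.14, -0.0, -0.285]
wrist_force: [3.2, -0.9, -11.6]
finger_gap: 14.1
yaw -16.3 pos [ 508.1 -171.3  156.8] F [  3.2  -0.9 -11.6] M [-0.217 -0.448  0.02 ] j6 1.46 t 9.15
```

Still caught (0.1 mm of movement for 6 N more), so I carry on.

```bash

python3 -m inch '{"grip":[-0.9,-0.9,-0.9],"travel":[[0,0,0.01],[0,0,0.02],[0,0,0.02]],"turn":[[0,0,-4],[0,0,-8],[0,0,-8]]}' 25; python3 st.py
python3 -m inch '{"grip":[-0.9,-0.9,-0.9],"travel":[[0,0,0.02],[0,0,0.04],[0,0,0.04]],"turn":[[0,0,-4],[0,0,-8],[0,0,-8]]}' 25; python3 st.py
```

```text
clock: 9.52
eef_pos: [508.3, -170.9, 157.1]
eef_rot: [-3.139, -0.0, -0.423]
wrist_force: [4.1, 2.0, -8.9]
finger_gap: 13.8
yaw -24.3 pos [ 508.3 -170.9  157.1] F [ 4.1  2.  -8.9] M [ 0.651 -0.479  0.035] j6 1.6 t 9.525
clock: 9.9
eef_pos: [508.3, -171.0, 157.6]
eef_rot: [-3.139, -0.0, -0.561]
wrist_force: [3.3, 0.1, -8.3]
finger_gap: 13.8
yaw -32.1 pos [ 508.3 -171.   157.6] F [ 3.3  0.1 -8.3] M [ 0.087 -0.368 -0.022] j6 1.74 t 9.9
```

```bash

python3 -m inch '{"grip":[-0.9,-0.9,-0.9],"travel":[[0,0,0.01],[0,0,0.03],[0,0,0.03]],"turn":[[0,0,-4],[0,0,-8],[0,0,-8]]}' 25; python3 st.py
python3 -m inch '{"grip":[-0.9,-0.9,-0.9],"travel":[[0,0,0.02],[0,0,0.04],[0,0,0.04]],"turn":[[0,0,-4],[0,0,-8],[0,0,-8]]}' 25; python3 st.py
```

```text
clock: 10.28
eef_pos: [508.6, -170.9, 157.9]
eef_rot: [-3.139, -0.001, -0.698]
wrist_force: [4.5, 1.7, -7.7]
finger_gap: 14.1
yaw -40.0 pos [ 508.6 -170.9  157.9] F [ 4.5  1.7 -7.7] M [ 0.418 -0.779  0.077] j6 1.87 t 10.275
clock: 10.65
eef_pos: [508.8, -171.0, 158.4]
eef_rot: [-3.138, -0.001, -0.836]
wrist_force: [4.4, -0.5, -8.3]
finger_gap: 13.9
yaw -47.9 pos [ 508.8 -171.   158.4] F [ 4.4 -0.5 -8.3] M [ 0.189 -0.732 -0.001] j6 2.01 t 10.65
```

```bash

python3 -m inch '{"grip":[-0.9,-0.9,-0.9],"travel":[[0,0,0.02],[0,0,0.04],[0,0,0.04]],"turn":[[0,0,-4],[0,0,-8],[0,0,-8]]}' 25; python3 st.py
python3 -m inch '{"grip":[-0.9,-0.9,-0.9],"travel":[[0,0,0.02],[0,0,0.04],[0,0,0.04]],"turn":[[0,0,-4],[0,0,-7],[0,0,-7]]}' 25; python3 st.py
```

```text
clock: 11.02
eef_pos: [508.6, -171.3, 158.9]
eef_rot: [-3.139, -0.002, -0.973]
wrist_force: [0.5, -2.9, -6.1]
finger_gap: 13.8
yaw -55.7 pos [ 508.6 -171.3  158.9] F [ 0.5 -2.9 -6.1] M [-0.453  0.065 -0.082] j6 2.15 t 11.025
clock: 11.4
eef_pos: [508.8, -171.3, 159.3]
eef_rot: [-3.139, -0.002, -1.092]
wrist_force: [5.9, 0.7, -9.6]
finger_gap: 14.0
yaw -62.6 pos [ 508.8 -171.3  159.3] F [ 5.9  0.7 -9.6] M [ 0.237 -0.982 -0.003] j6 2.27 t 11.4
```

```bash

python3 -m inch '{"grip":[-0.9,-0.9,-0.9],"travel":[[0,0,0.01],[0,0,0.03],[0,0,0.03]],"turn":[[0,0,-3],[0,0,-6],[0,0,-6]]}' 25; python3 st.py
```

```text
clock: 11.78
eef_pos: [509.1, -171.3, 159.5]
eef_rot: [-3.138, -0.002, -1.194]
wrist_force: [6.5, 0.7, -10.1]
finger_gap: 13.6
yaw -68.4 pos [ 509.1 -171.3  159.5] F [  6.5   0.7 -10.1] M [ 0.134 -1.098  0.066] j6 2.37 t 11.775
```

```bash

python3 -m inch '{"grip":[-0.9,-0.9,-0.9],"travel":[[0,0,0.01],[0,0,0.03],[0,0,0.03]],"turn":[[0,0,-3],[0,0,-5],[0,0,-5]]}' 25; python3 st.py
```

```text
clock: 12.15
eef_pos: [509.2, -171.3, 159.8]
eef_rot: [-3.137, -0.002, -1.28]
wrist_force: [3.8, -1.8, -9.9]
finger_gap: 14.0
yaw -73.3 pos [ 509.2 -171.3  159.8] F [ 3.8 -1.8 -9.9] M [-0.12  -0.805  0.058] j6 2.46 t 12.15
```

```bash

python3 -m inch '{"grip":[-0.9,-0.9],"travel":[[0,0,-0.03],[0,0,-0.03]],"turn":[[0,0,0],[0,0,0]]}' 25; python3 st.py
python3 - <<'E'
from h import *
p,d,W=cloud("wrist"); cv2.imwrite("pics/w3.png",p[:,:,::-1])
p,d,W=cloud("scene"); cv2.imwrite("pics/s3.png",cv2.resize(p[150:330,120:360,::-1],(800,600)))
E
```

```text
clock: 12.4
eef_pos: [509.2, -171.4, 159.7]
eef_rot: [-3.137, -0.002, -1.279]
wrist_force: [3.5, -0.1, -6.3]
finger_gap: 13.6
yaw -73.3 pos [ 509.2 -171.4  159.7] F [ 3.5 -0.1 -6.3] M [ 0.045 -0.446  0.047] j6 2.46 t 12.4
```

View pics/w3.png

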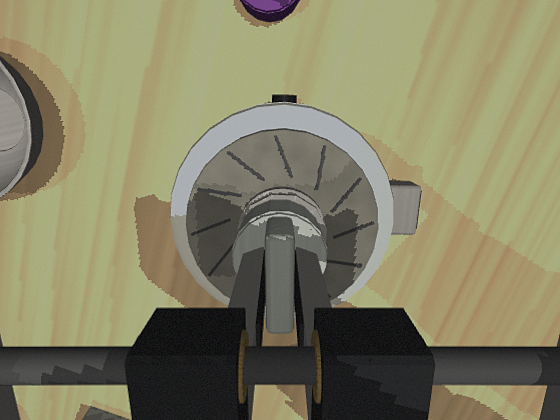

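View pics/s3.png

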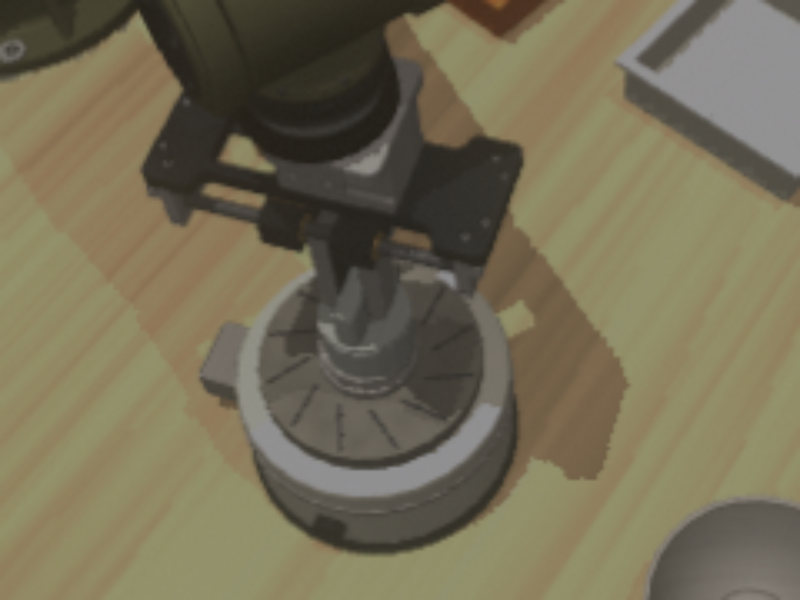

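```bash

python3 -m inch '{"grip":[-0.9,-0.9,-0.9],"travel":[[0,0,0.02],[0,0,0.04],[0,0,0.04]],"turn":[[0,0,-2],[0,0,-4],[0,0,-4]]}' 25; python3 st.py
python3 -m inch '{"grip":[-0.9,-0.9],"travel":[[0,0,-0.02],[0,0,-0.04]],"turn":[[0,0,0],[0,0,0]]}' 25; python3 st.py

```

```text
clock: 12.88
eef_pos: [509.3, -171.4, 160.0]
eef_rot: [-3.137, -0.003, -1.351]
wrist_force: [5.7, -1.3, -8.6]
finger_gap: 13.7
yaw -77.4 pos [ 509.3 -171.4  160. ] F [ 5.7 -1.3 -8.6] M [-0.14  -0.841  0.101] j6 2.53 t 12.875
clock: 13.12
eef_pos: [509.4, -171.4, 159.8]
eef_rot: [-3.137, -0.003, -1.351]
wrist_force: [2.6, -0.1, -3.0]
finger_gap: 14.0
yaw -77.4 pos [ 509.4 -171.4  159.8] F [ 2.6 -0.1 -3. ] M [ 0.051 -0.382  0.045] j6 2.53 t 13.125
```

```bash

python3 -m inch '{"grip":[1,1,1,1,1],"travel":[[0,0,-0.03],[0,0,-0.03],[0,0,-0.03],[0,0,0],[0,0,0]],"turn":[[0,0,0],[0,0,0],[0,0,0],[0,0,0],[0,0,0]]}' 25; python3 st.py

```

```text
clock: 13.75
eef_pos: [509.3, -171.4, 159.9]
eef_rot: [-3.137, -0.003, -1.351]
wrist_force: [-0.1, 0.7, 0.5]
finger_gap: 60.5
yaw -77.4 pos [ 509.3 -171.4  159.9] F [-0.1  0.7  0.5] M [0.065 0.128 0.031] j6 2.53 t 13.75
```

```bash

python3 -m inch '{"grip":[1,1,1,1,1,1,1,1,1,1],"travel":[[0,0,2],[0,0,4],[0,0,6],[0,0,8],[0,0,8],[0,0,8],[0,0,8],[0,0,8],[0,0,8],[0,0,8]],"turn":[[0,0,10],[0,0,20],[0,0,30],[0,0,40],[0,0,50],[0,0,60],[0,0,70],[0,0,80],[0,0,90],[0,0,100]]}' 25
python3 -m inch '{"grip":[1,1,1,1,1,1,1,1,1],"travel":[[0,0,0],[0,0,0],[0,0,0],[0,0,0],[0,0,0],[0,0,0],[0,0,0],[0,0,0],[0,0,0]],"turn":[[0,0,10],[0,0,20],[0,0,30],[0,0,40],[0,0,50],[0,0,60],[0,0,70],[0,0,78],[0,0,78]]}' 25
cat > nut.py <<'E'
from h import *
import sys
p,d,W=cloud("wrist"); cv2.imwrite(sys.argv[1],p[:,:,::-1])
w=W.reshape(-1,3)
ok=np.isfinite(w).all(1)&(np.hypot(w[:,0]-508,w[:,1]+172)<60)
w=w[ok]
for lo,hi in ((176,194),(145,162),(95,105)):
    k=w[(w[:,2]>lo)&(w[:,2]<hi)]
    if len(k)>5:
        r=cv2.minAreaRect(k[:,:2].astype(np.float32)); print(lo,len(k),k.mean(0).round(1),np.median(k[:,2]),np.round(r[0],1),np.round(r[1],1),r[2])
E
python3 nut.py pics/w4.png; python3 st.py
```

```text
clock: 15.0
eef_pos: [509.3, -171.4, 239.9]
eef_rot: [-3.137, -0.003, 0.4]
wrist_force: [-0.4, -0.4, 0.3]
finger_gap: 94.0
clock: 16.12
eef_pos: [509.3, -171.4, 239.9]
eef_rot: [-3.137, -0.003, 1.76]
wrist_force: [-0.3, 0.5, -0.6]
finger_gap: 93.9
176 1461 [ 509.9 -169.2  185.9] 186.1705353333115 [ 510.2 -171. ] [14.  51.7] 12.614398002624512
145 2446 [ 509.9 -168.4  152.3] 152.43000556145816 [ 509.8 -170.1] [53.5 51.9] 14.25904655456543
95 8505 [ 505.4 -163.   100.1] 100.09545242485666 [ 507.8 -171.7] [119.7 118.7] 13.613119125366211
yaw 100.7 pos [ 509.3 -171.4  239.9] F [ 1.  -0.3 -0.1] M [-0.049  0.077  0.048] j6 -0.58 t 16.175
```

View pics/w4.png

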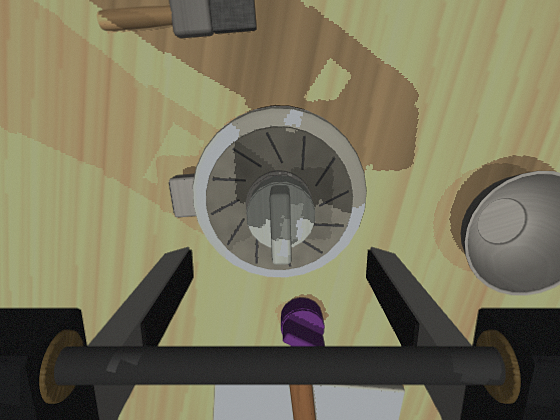

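```bash

python3 -m inch '{"grip":[0,-0.2,-0.2,-0.2,-0.2],"travel":[[0,0,-2],[0,0,-5],[0,0,-7.5],[0,0,-8.1],[0,0,-8.1]],"turn":[[-0.12,-0.29,1.9],[-0.12,-0.29,1.9],[-0.12,-0.29,1.9],[-0.12,-0.29,1.9],[-0.12,-0.29,1.9]]}' 25
python3 -m inch '{"grip":[-0.9,-0.9,-0.9,-0.9,-0.9],"travel":[[0,0,0],[0,0,0],[0,0,0],[0,0,0],[0,0,0]],"turn":[[0,0,0],[0,0,0],[0,0,0],[0,0,0],[0,0,0]]}' 25;python3 st.py
```

```text
clock: 16.8
eef_pos: [509.5, -171.5, 159.3]
eef_rot: [3.142, 0.001, 1.79]
wrist_force: [0.5, -0.0, -0.6]
finger_gap: 47.8
clock: 17.42
eef_pos: [509.6, -171.5, 159.5]
eef_rot: [3.141, 0.001, 1.79]
wrist_force: [0.9, 0.3, 1.4]
finger_gap: 13.7
yaw 102.5 pos [ 509.6 -171.5  159.5] F [0.9 0.3 1.4] M [-0.08  -0.018 -0.006] j6 -0.61 t 17.425
```

Gripped again. I test with a gentle lift before turning any further.

```bash

python3 -m inch '{"grip":[-0.9,-0.9,-0.9],"travel":[[0,0,0.03],[0,0,0.05],[0,0,0.05]],"turn":[[0,0,0],[0,0,0],[0,0,0]]}' 25;python3 st.py
```

```text
clock: 17.8
eef_pos: [509.5, -171.5, 159.8]
eef_rot: [3.141, 0.001, 1.79]
wrist_force: [2.3, -0.6, -3.4]
finger_gap: 14.0
yaw 102.5 pos [ 509.5 -171.5  159.8] F [ 2.3 -0.6 -3.4] M [-0.219 -0.296  0.021] j6 -0.61 t 17.8
```

```bash

python3 -m inch '{"grip":[-0.9,-0.9,-0.9],"travel":[[0,0,0.03],[0,0,0.05],[0,0,0.05]],"turn":[[0,0,0],[0,0,0],[0,0,0]]}' 25;python3 st.py
```

```text
clock: 18.18
eef_pos: [509.5, -171.5, 160.0]
eef_rot: [-3.141, 0.0, 1.79]
wrist_force: [2.5, -2.0, -7.5]
finger_gap: 13.6
yaw 102.5 pos [ 509.5 -171.5  160. ] F [ 2.5 -2.  -7.5] M [-0.352 -0.66   0.003] j6 -0.61 t 18.175
```

```bash

python3 -m inch '{"grip":[-0.9,-0.9,-0.9],"travel":[[0,0,0.03],[0,0,0.05],[0,0,0.05]],"turn":[[0,0,-2.5],[0,0,-5],[0,0,-5]]}' 25;python3 st.py
```

```text
clock: 18.55
eef_pos: [509.3, -171.6, 160.3]
eef_rot: [-3.141, 0.0, 1.702]
wrist_force: [1.4, -2.3, -6.7]
finger_gap: 13.6
yaw 97.5 pos [ 509.3 -171.6  160.3] F [ 1.4 -2.3 -6.7] M [-0.566 -0.169 -0.065] j6 -0.52 t 18.55
```

```bash

python3 -m inch '{"grip":[-0.9,-0.9,-0.9],"travel":[[0,0,0.03],[0,0,0.05],[0,0,0.05]],"turn":[[0,0,-2.5],[0,0,-5],[0,0,-5]]}' 25;python3 st.py
```

```text
clock: 18.92
eef_pos: [509.5, -171.7, 160.7]
eef_rot: [-3.141, 0.001, 1.615]
wrist_force: [4.9, -2.2, -7.8]
finger_gap: 13.7
yaw 92.6 pos [ 509.5 -171.7  160.7] F [ 4.9 -2.2 -7.8] M [-0.442 -0.972  0.025] j6 -0.44 t 18.925
```

```bash

python3 -m inch '{"grip":[-0.9,-0.9,-0.9],"travel":[[0,0,0.03],[0,0,0.04],[0,0,0.04]],"turn":[[0,0,-2.5],[0,0,-5],[0,0,-5]]}' 25;python3 st.py
```

```text
clock: 19.3
eef_pos: [509.4, -171.7, 161.1]
eef_rot: [-3.141, 0.001, 1.529]
wrist_force: [1.2, -3.1, -5.3]
finger_gap: 14.1
yaw 87.6 pos [ 509.4 -171.7  161.1] F [ 1.2 -3.1 -5.3] M [-0.517 -0.252  0.033] j6 -0.35 t 19.3
```

```bash

python3 -m inch '{"grip":[-0.9,-0.9,-0.9],"travel":[[0,0,0.03],[0,0,0.05],[0,0,0.05]],"turn":[[0,0,-2.5],[0,0,-5],[0,0,-5]]}' 25;python3 st.py
```

```text
clock: 19.68
eef_pos: [509.3, -171.8, 161.9]
eef_rot: [-3.141, 0.001, 1.443]
wrist_force: [-0.5, -1.5, -0.2]
finger_gap: 13.6
yaw 82.7 pos [ 509.3 -171.8  161.9] F [-0.5 -1.5 -0.2] M [-0.412  0.085  0.051] j6 -0.27 t 19.675
```

Force dropped and the nut jumped up 0.8 mm, so it may be free. I test with a small lift and no turn.

```bash

python3 -m inch '{"grip":[-0.9,-0.9,-0.9],"travel":[[0,0,0.05],[0,0,0.1],[0,0,0.1]],"turn":[[0,0,0],[0,0,0],[0,0,0]]}' 25;python3 st.py
```

```text
clock: 20.05
eef_pos: [509.3, -171.9, 163.0]
eef_rot: [-3.141, 0.001, 1.444]
wrist_force: [-0.5, -2.1, -1.8]
finger_gap: 13.8
yaw 82.7 pos [ 509.3 -171.9  163. ] F [-0.5 -2.1 -1.8] M [-0.453  0.212 -0.045] j6 -0.27 t 20.05
```

```bash

python3 -m inch '{"grip":[-0.9,-0.9,-0.9],"travel":[[0,0,0.1],[0,0,0.2],[0,0,0.2]],"turn":[[0,0,0],[0,0,0],[0,0,0]]}' 25;python3 st.py
```

```text
clock: 20.42
eef_pos: [509.3, -171.8, 165.1]
eef_rot: [-3.141, 0.001, 1.444]
wrist_force: [-0.4, -1.2, -1.6]
finger_gap: 13.9
yaw 82.7 pos [ 509.3 -171.8  165.1] F [-0.4 -1.2 -1.6] M [-0.373  0.187 -0.023] j6 -0.27 t 20.425
```

```bash

python3 -m inch '{"grip":[-0.9,-0.9,-0.9,-0.9],"travel":[[0,0,0.2],[0,0,0.4],[0,0,0.6],[0,0,0.6]],"turn":[[0,0,0],[0,0,0],[0,0,0],[0,0,0]]}' 25;python3 st.py
```

```text
clock: 20.92
eef_pos: [509.4, -171.8, 171.4]
eef_rot: [-3.142, 0.001, 1.444]
wrist_force: [-0.7, -1.4, -1.4]
finger_gap: 13.9
yaw 82.7 pos [ 509.4 -171.8  171.4] F [-0.7 -1.4 -1.4] M [-0.298  0.123  0.021] j6 -0.27 t 20.925
```

Free: only the nut's weight is on the wrist. Now I lift it off.

```bash

python3 -m inch '{"grip":[-0.9,-0.9,-0.9,-0.9,-0.9,-0.9,-0.9,-0.9],"travel":[[0,0,0.6],[0,0,1.2],[0,0,1.8],[0,0,2.4],[0,0,3.0],[0,0,4],[0,0,5],[0,0,5]],"turn":[[0,0,0],[0,0,0],[0,0,0],[0,0,0],[0,0,0],[0,0,0],[0,0,0],[0,0,0]]}' 25;python3 st.py; python3 - <<'E'
from h import *
p,d,W=cloud("scene"); cv2.imwrite("pics/s5.png",cv2.resize(p[120:330,80:360,::-1],(800,600)))
p,d,W=cloud("wrist"); cv2.imwrite("pics/w5.png",p[:,:,::-1])
E
```

```text
clock: 21.92
eef_pos: [509.7, -172.0, 222.4]
eef_rot: [3.14, 0.001, 1.444]
wrist_force: [-1.0, 0.2, -2.2]
finger_gap: 13.5
yaw 82.7 pos [ 509.7 -172.   222.4] F [-1.   0.2 -2.2] M [-0.075  0.032 -0.083] j6 -0.27 t 21.925
```

View pics/s5.png

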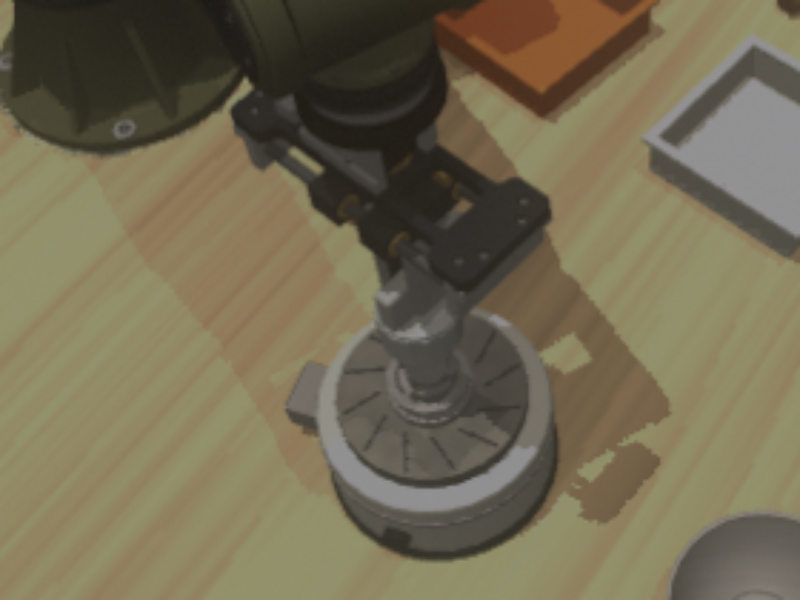

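View pics/w5.png

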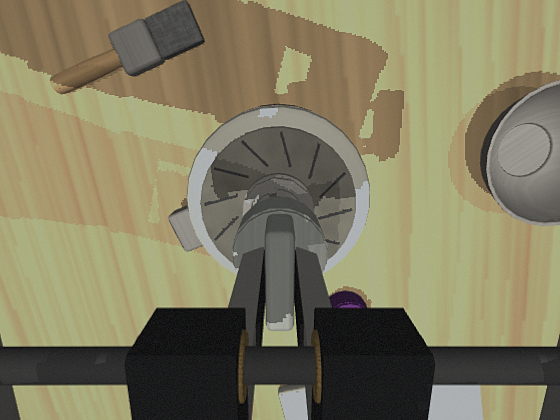

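The nut is held clear of the spindle with the wing upright. Next I carry it to the white tub.

```bash

python3 -m inch '{"grip":[-0.9,-0.9,-0.9,-0.9,-0.9,-0.9,-0.9,-0.9,-0.9,-0.9],"travel":[[0.5,2,1],[1.5,6,2],[2.5,11,2],[3.5,17,2],[4.5,23,2],[5.5,29,2],[6.5,34,2],[7,37,2],[7.28,38.4,2],[7.28,38.4,2]],"turn":[[0,0,0],[0,0,0],[0,0,0],[0,0,0],[0,0,0],[0,0,0],[0,0,0],[0,0,0],[0,0,0],[0,0,0]]}' 25;python3 st.py; python3 - <<'E'
from h import *
p,d,W=cloud("wrist"); cv2.imwrite("pics/w6.png",p[:,:,::-1])
w=W.reshape(-1,3); w=w[np.isfinite(w).all(1)]
k=w[(abs(w[:,2]-44.5)<3)&(np.hypot(w[:,0]-582,w[:,1]-212)<125)]
r=cv2.minAreaRect(k[:,:2].astype(np.float32));print(len(k),np.round(r,1) if 0 else r)
print(np.median(w[(abs(w[:,2]-5)<8)&(np.hypot(w[:,0]-582,w[:,1]-212)<60)],axis=0))
E
```

```text
clock: 23.28
eef_pos: [582.1, 212.2, 240.8]
eef_rot: [-3.141, 0.001, 1.444]
wrist_force: [-0.6, -0.3, -2.1]
finger_gap: 13.7
yaw 82.8 pos [582.1 212.2 240.8] F [-0.6 -0.3 -2.1] M [-0.038  0.068 -0.001] j6 0.42 t 23.275
4729 ((584.28125, 210.62786865234375), (162.681640625, 162.4200897216797), 82.41474151611328)
[584.39404846 223.61480871   4.25358513]
```

View pics/w6.png

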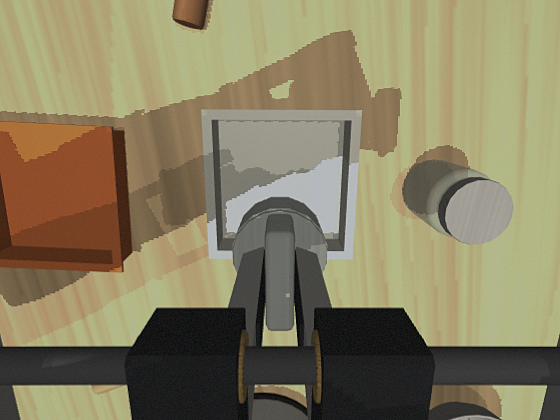

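The white tub is below and the jar is to the right at about (475,210). I go down in stages.

```bash

python3 -m inch '{"grip":[-0.9,-0.9,-0.9,-0.9,-0.9,-0.9,-0.9,-0.9,-0.9],"travel":[[0.1,0,-3],[0.1,0,-7],[0.1,0,-11],[0.1,0,-14],[0.1,0,-16],[0.1,0,-17.5],[0.1,0,-18.3],[0.1,0,-18.8],[0.1,0,-18.8]],"turn":[[0,0,0],[0,0,0],[0,0,0],[0,0,0],[0,0,0],[0,0,0],[0,0,0],[0,0,0],[0,0,0]]}' 25;python3 st.py
python3 -m inch '{"grip":[-0.9,-0.9,-0.9,-0.9],"travel":[[0,0,-0.2],[0,0,-0.4],[0,0,-0.6],[0,0,-0.6]],"turn":[[0,0,0],[0,0,0],[0,0,0],[0,0,0]]}' 25;python3 st.py
```

```text
clock: 24.45
eef_pos: [583.2, 211.4, 53.2]
eef_rot: [-3.141, 0.001, 1.443]
wrist_force: [-0.6, -0.5, -2.0]
finger_gap: 13.6
yaw 82.7 pos [583.2 211.4  53.2] F [-0.6 -0.5 -2. ] M [-0.066  0.072 -0.031] j6 0.42 t 24.45
clock: 24.95
eef_pos: [583.2, 211.4, 47.0]
eef_rot: [-3.141, 0.001, 1.443]
wrist_force: [0.1, -0.3, -1.6]
finger_gap: 13.9
yaw 82.7 pos [583.2 211.4  47. ] F [ 0.1 -0.3 -1.6] M [-0.087  0.065 -0.006] j6 0.42 t 24.95
```

```bash

python3 -m inch '{"grip":[-0.9,-0.9,-0.9],"travel":[[0,0,-0.08],[0,0,-0.15],[0,0,-0.15]],"turn":[[0,0,0],[0,0,0],[0,0,0]]}' 25;python3 st.py
```

```text
clock: 25.32
eef_pos: [583.1, 211.4, 45.5]
eef_rot: [-3.141, 0.001, 1.443]
wrist_force: [0.7, 0.0, -1.7]
finger_gap: 13.7
yaw 82.7 pos [583.1 211.4  45.5] F [ 0.7  0.  -1.7] M [-0.085  0.081 -0.024] j6 0.42 t 25.325
```

```bash

python3 -m inch '{"grip":[-0.9,-0.9,-0.9],"travel":[[0,0,-0.04],[0,0,-0.08],[0,0,-0.08]],"turn":[[0,0,0],[0,0,0],[0,0,0]]}' 25;python3 st.py
```

```text
clock: 25.7
eef_pos: [583.1, 211.4, 44.6]
eef_rot: [-3.141, 0.001, 1.443]
wrist_force: [0.6, 0.2, -2.1]
finger_gap: 14.0
yaw 82.7 pos [583.1 211.4  44.6] F [ 0.6  0.2 -2.1] M [-0.058  0.1   -0.029] j6 0.42 t 25.7
```

```bash

python3 -m inch '{"grip":[-0.9,-0.9,-0.9],"travel":[[0,0,-0.03],[0,0,-0.06],[0,0,-0.06]],"turn":[[0,0,0],[0,0,0],[0,0,0]]}' 25;python3 st.py
```

```text
clock: 26.08
eef_pos: [583.1, 211.4, 44.0]
eef_rot: [-3.141, 0.001, 1.443]
wrist_force: [-0.5, -0.7, -1.0]
finger_gap: 13.7
yaw 82.7 pos [583.1 211.4  44. ] F [-0.5 -0.7 -1. ] M [-0.108  0.067 -0.027] j6 0.42 t 26.075
```

```bash

python3 -m inch '{"grip":[-0.9,-0.9,-0.9],"travel":[[0,0,-0.03],[0,0,-0.06],[0,0,-0.06]],"turn":[[0,0,0],[0,0,0],[0,0,0]]}' 25;python3 st.py
```

```text
clock: 26.45
eef_pos: [583.1, 211.4, 43.4]
eef_rot: [-3.141, 0.001, 1.443]
wrist_force: [0.1, -0.4, -2.3]
finger_gap: 13.5
yaw 82.7 pos [583.1 211.4  43.4] F [ 0.1 -0.4 -2.3] M [-0.073  0.062  0.038] j6 0.42 t 26.45
```

```bash

python3 -m inch '{"grip":[-0.9,-0.9,-0.9],"travel":[[0,0,-0.03],[0,0,-0.06],[0,0,-0.06]],"turn":[[0,0,0],[0,0,0],[0,0,0]]}' 25;python3 st.py
```

```text
clock: 26.82
eef_pos: [583.2, 211.4, 43.2]
eef_rot: [-3.141, 0.001, 1.443]
wrist_force: [-3.2, -1.3, 5.9]
finger_gap: 13.4
yaw 82.7 pos [583.2 211.4  43.2] F [-3.2 -1.3  5.9] M [-0.207  0.712  0.023] j6 0.42 t 26.825
```

```bash

python3 -m inch '{"grip":[-0.9,-0.9,-0.9],"travel":[[0,0,-0.03],[0,0,-0.05],[0,0,-0.05]],"turn":[[0,0,0],[0,0,0],[0,0,0]]}' 25;python3 st.py
```

```text
clock: 27.2
eef_pos: [583.2, 211.4, 43.2]
eef_rot: [-3.141, 0.001, 1.444]
wrist_force: [-4.5, -1.6, 7.0]
finger_gap: 13.7
yaw 82.7 pos [583.2 211.4  43.2] F [-4.5 -1.6  7. ] M [-0.321  0.97   0.017] j6 0.42 t 27.2
```

Contact made at 43.2. I let go slowly, with only a moderate opening, and withdraw.

```bash

python3 -m inch '{"grip":[-0.7,-0.5,-0.4,-0.4,-0.4],"travel":[[0,0,0],[0,0,0],[0,0,0],[0,0,0],[0,0,0]],"turn":[[0,0,0],[0,0,0],[0,0,0],[0,0,0],[0,0,0]]}' 25;python3 st.py
python3 -m inch '{"grip":[-0.4,-0.4,-0.4,-0.4,-0.4,-0.4,-0.4],"travel":[[0,0,0.5],[0,0,1.5],[0,0,3],[0,0,5],[0,0,9],[0,0,13],[0,0,16]],"turn":[[0,0,0],[0,0,0],[0,0,0],[0,0,0],[0,0,0],[0,0,0],[0,0,0]]}' 25;python3 st.py
python3 - <<'E'
from h import *
p,d,W=cloud("wrist"); cv2.imwrite("pics/w7.png",p[:,:,::-1])
w=W.reshape(-1,3); w=w[np.isfinite(w).all(1)&(np.hypot(W.reshape(-1,3)[:,0]-583,W.reshape(-1,3)[:,1]-211)<60)]
for lo,hi in ((60,80),(30,42),(0,10)):
    k=w[(w[:,2]>lo)&(w[:,2]<hi)]; print(lo,len(k),np.median(k,axis=0).round(1), cv2.minAreaRect(k[:,:2].astype(np.float32)) if len(k) else 0)
p,d,W=cloud("scene"); cv2.imwrite("pics/s7.png",p[:,:,::-1])
E
```

```text
clock: 27.82
eef_pos: [583.2, 211.4, 43.2]
eef_rot: [-3.141, 0.001, 1.443]
wrist_force: [-0.4, -0.6, -0.1]
finger_gap: 28.1
yaw 82.7 pos [583.2 211.4  43.2] F [-0.4 -0.6 -0.1] M [-0.082  0.037 -0.011] j6 0.42 t 27.825
clock: 28.7
eef_pos: [583.4, 211.5, 206.6]
eef_rot: [3.14, 0.0, 1.444]
wrist_force: [0.2, 0.0, 0.9]
finger_gap: 28.4
yaw 82.7 pos [583.4 211.5 206.6] F [0.2 0.  0.9] M [-0.054  0.107  0.005] j6 0.42 t 28.7
60 840 [586.1 213.9  73.6] ((586.0153198242188, 212.52566528320312), (51.3662223815918, 13.062028884887695), 82.46266174316406)
30 1516 [589.5 214.3  39.9] ((586.097900390625, 213.29684448242188), (52.006187438964844, 52.79707336425781), 83.57109069824219)
0 6854 [580.4 219.4   7.9] ((582.8861083984375, 210.88645935058594), (119.24625396728516, 119.6086196899414), 38.77043533325195)
```

View pics/w7.png

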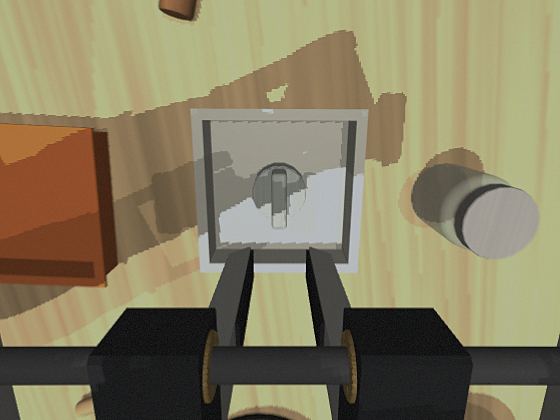

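View pics/s7.png

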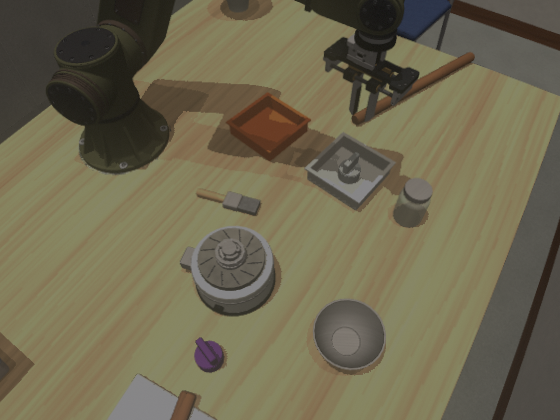

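The nut stands wing up in the white tub (w7 280,195; scene 349,167). The bowl, jar and brush look to be where they were, and the gripper is clear.

```bash
python3 -c "
from cell import manip; print(manip.sign_off())"
```

```text
the job is handed in; nothing more can be done
None
```

The spin nut is off the mill and standing wing up on the floor of the white tub. The gripper is open and well above it, and I handed the job in at about 29 s.

- **Unscrewing:** I turned it clockwise about 184° in small steps with one regrasp, letting it rise as it turned. I took it as free when the upward resistance vanished. It then lifted off with only its own weight on the wrist. The strongest upward pull I read while it was still caught was about 12 N.
- **Set down:** it touched the tub floor at about 6–7 N before I let go. The last wrist picture puts its cap 32 mm above the tub floor, which is the cap's own height, so it stands flat near the centre of the tub.
- **Other items:** in the last scene picture the bowl, jar, brush and both look-alikes look unmoved. I checked this by eye and did not measure it.

**What disagreed:** it came free at about 184°, beyond the stated 35 to 155°. I saw no sign of it coming free earlier, and the climb stayed steady at about 3.1 mm/rad. I can't rule out that it came free briefly and was caught again between readings. I never felt a hard stop.

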